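# Book the spice tins into the drawer

### The job

Clear the pepper mill off the scanner's pad by standing it upright in the middle of its cork coaster. Then book in every spice tin on the counter, one at a time in the order red, yellow, green, blue (skip colours that are not there): stand it upright in the middle of the scanner's pad with its barcode squarely facing the scanner's window, let go of it there for a full second, then stand it upright in the open drawer. When all the tins are in, push the drawer fully home without toppling them, let go, and leave the mug, sponge, phone and bowl as they are.

Things in the scene. Friction and masses are not known exactly. Their poses are not given: they have to be found in the camera images.
- red_tin: red spice tin, upright cylinder 50 mm diameter, 60 mm tall with a lid of the same colour (0.14 kg); origin at the centre of its underside, z up its axis. A striped black-and-white barcode patch (about 42 mm wide, 36 mm tall) is on its +x side, and a white stripe with black edges on the lid runs from the middle towards that side. May be absent (None)
- red_tin_mark (a point): middle of the red tin's barcode patch, on the surface 25 mm from the axis towards the tin's +x, 28 mm above its underside
- yellow_tin: yellow spice tin, upright cylinder 50 mm diameter, 60 mm tall with a lid of the same colour (0.14 kg); origin at the centre of its underside, z up its axis. A striped black-and-white barcode patch (about 42 mm wide, 36 mm tall) is on its +x side, and a white stripe with black edges on the lid runs from the middle towards that side. May be absent (None)
- yellow_tin_mark (a point): middle of the yellow tin's barcode patch, on the surface 25 mm from the axis towards the tin's +x, 28 mm above its underside
- green_tin: green spice tin, upright cylinder 50 mm diameter, 60 mm tall with a lid of the same colour (0.14 kg); origin at the centre of its underside, z up its axis. A striped black-and-white barcode patch (about 42 mm wide, 36 mm tall) is on its +x side, and a white stripe with black edges on the lid runs from the middle towards that side. May be absent (None)
- green_tin_mark (a point): middle of the green tin's barcode patch, on the surface 25 mm from the axis towards the tin's +x, 28 mm above its underside
- blue_tin: blue spice tin, upright cylinder 50 mm diameter, 60 mm tall with a lid of the same colour (0.14 kg); origin at the centre of its underside, z up its axis. A striped black-and-white barcode patch (about 42 mm wide, 36 mm tall) is on its +x side, and a white stripe with black edges on the lid runs from the middle towards that side. May be absent (None)
- blue_tin_mark (a point): middle of the blue tin's barcode patch, on the surface 25 mm from the axis towards the tin's +x, 28 mm above its underside
- scanner: fixed barcode scanner: a grey plate 150 x 100 x 4 mm with a white block 65 x 90 x 80 mm tall standing at its +x end. Origin on the counter under the centre of the pad; +x points from the pad to the block, z up
- pad (a point): centre of the reading pad: a white disc with a black rim, 62 mm diameter, drawn on the scanner's plate; its surface, 4 mm above the counter
- window (a point): centre of the scanner's black window (70 x 50 mm, red line across it), on the block's face that looks to the pad (the scanner's -x), 75 mm from the pad's centre, 40 mm above the counter
- mill: dark wooden pepper mill, upright cylinder 38 mm diameter up to 82 mm, steel top to 100 mm (0.16 kg); starts on the scanner's pad; origin at the centre of its underside
- coaster: fixed round cork coaster, 90 mm diameter, 6 mm thick; origin at the centre of its underside
- drawer (a joint): how far the cabinet's drawer is open (m): 0 = fully home against its stop, 0.17 = most open; it slides with light friction
- drawer_floor (a point): centre of the drawer's inner floor, on its surface (moves with the drawer), 11 mm above the counter. +x points into the cabinet, y across. The inside is 144 mm in x and 276 mm in y; side and back rims stand 30 mm above the floor, the white front panel (14 mm thick, 316 x 78 mm) reaches 74 mm above it at -x
- drawer_handle (a point): middle of the steel bar handle: 100 mm long along the drawer's y, 35 mm out from the front panel (to -x), 60 mm above the counter, moves with the drawer
- cabinet: fixed low white spice cabinet 180 x 320 x 92 mm tall, its one drawer opens to its -x; origin on the counter under the middle of its front edge, +x points to its back
- mug: white mug, 76 mm diameter, 88 mm tall, origin under its centre; leave alone
- sponge: red and green sponge 90 x 60 x 32 mm, origin under its centre; leave alone
- phone: black phone 72 x 150 x 9 mm lying flat, origin under its centre; leave alone
- bowl: wooden bowl, 140 mm diameter, 60 mm tall, on top of the cabinet, origin under its centre; leave alone

How it is judged (in metres and radians):
On the way, in this order (a step that is already met when the one before it is completed fails the run):
1. the pepper mill stands on its coaster, let go (horizontal distance between mill and coaster below 0.028 m and height (world z) of mill below 0.012 m and angle between mill's own z axis and vertical below 0.1 rad and contact force between the fingers and mill below 0.1 N), for 0.2 s.
2. the red tin stands on the pad, let go, its barcode facing the window (horizontal distance between red_tin and pad below 0.018 m and height (world z) of red_tin below 0.01 m and angle between red_tin's own z axis and vertical below 0.1 rad and angle between the x axis of red_tin and the x axis of scanner, either way round below 0.3 rad and horizontal distance between red_tin_mark and window below 0.075 m and contact force between the fingers and red_tin below 0.1 N and linear speed of red_tin below 0.03 m/s), for 0.4 s.
3. the yellow tin stands on the pad, let go, its barcode facing the window (horizontal distance between yellow_tin and pad below 0.018 m and height (world z) of yellow_tin below 0.01 m and angle between yellow_tin's own z axis and vertical below 0.1 rad and angle between the x axis of yellow_tin and the x axis of scanner, either way round below 0.3 rad and horizontal distance between yellow_tin_mark and window below 0.075 m and contact force between the fingers and yellow_tin below 0.1 N and linear speed of yellow_tin below 0.03 m/s), for 0.4 s.
4. the green tin stands on the pad, let go, its barcode facing the window (horizontal distance between green_tin and pad below 0.018 m and height (world z) of green_tin below 0.01 m and angle between green_tin's own z axis and vertical below 0.1 rad and angle between the x axis of green_tin and the x axis of scanner, either way round below 0.3 rad and horizontal distance between green_tin_mark and window below 0.075 m and contact force between the fingers and green_tin below 0.1 N and linear speed of green_tin below 0.03 m/s), for 0.4 s.
5. the blue tin stands on the pad, let go, its barcode facing the window (horizontal distance between blue_tin and pad below 0.018 m and height (world z) of blue_tin below 0.01 m and angle between blue_tin's own z axis and vertical below 0.1 rad and angle between the x axis of blue_tin and the x axis of scanner, either way round below 0.3 rad and horizontal distance between blue_tin_mark and window below 0.075 m and contact force between the fingers and blue_tin below 0.1 N and linear speed of blue_tin below 0.03 m/s), for 0.4 s.
At the end, for the whole second after the job is handed in: Drawer home within 5 mm; every tin present upright (0.12 rad) on its floor, at rest; mill upright within 28 mm of the coaster's centre. Before that each tin stood released on the pad, in colour order, within 18 mm of its centre, barcode to the window within 0.3 rad (all of step 1 and value of joint drawer below 0.005 m and x of red_tin in the frame of drawer_floor between -0.072 and 0.072 m and y of red_tin in the frame of drawer_floor between -0.138 and 0.138 m and z of red_tin in the frame of drawer_floor between -0.012 and 0.012 m and angle between each of red_tin, yellow_tin, green_tin, blue_tin's own z axis and vertical below 0.12 rad and linear speed of each of red_tin, yellow_tin, green_tin, blue_tin below 0.03 m/s and x of yellow_tin in the frame of drawer_floor between -0.072 and 0.072 m and y of yellow_tin in the frame of drawer_floor between -0.138 and 0.138 m and z of yellow_tin in the frame of drawer_floor between -0.012 and 0.012 m and x of green_tin in the frame of drawer_floor between -0.072 and 0.072 m and y of green_tin in the frame of drawer_floor between -0.138 and 0.138 m and z of green_tin in the frame of drawer_floor between -0.012 and 0.012 m and x of blue_tin in the frame of drawer_floor between -0.072 and 0.072 m and y of blue_tin in the frame of drawer_floor between -0.138 and 0.138 m and z of blue_tin in the frame of drawer_floor between -0.012 and 0.012 m); the robot touches nothing.
It fails at once if the mug is displaced by more than 40 mm (distance of mug from where it was at the start of the episode above 0.04 m).
It fails at once if the sponge is displaced by more than 40 mm (distance of sponge from where it was at the start of the episode above 0.04 m).
It fails at once if the phone is displaced by more than 40 mm (distance of phone from where it was at the start of the episode above 0.04 m).
It fails at once if the bowl is displaced by more than 40 mm (distance of bowl from where it was at the start of the episode above 0.04 m).
Of red_tin, yellow_tin, green_tin, blue_tin only 2 to 4 are there at a start; the rules pass over those that are not, and their reading is None.
At some moment in a run one of red_tin, yellow_tin, green_tin, blue_tin may be knocked a few centimetres aside while the robot is not near it.
It also fails if it takes over 210 s, if anything falls off the work surface, if the arm or the gripper's body presses on something with over 40 N, if the wrist force passes 120 N, or if a joint passes its speed limit or range.

### The arm

A 7-joint arm with a two-finger parallel gripper is mounted at the origin on the work surface. World frame = base frame: x ahead of the robot, y to its left, z up, the work surface at z = 0. Lengths are in m, angles in degrees, forces in N, time in s.
With the tool pointing down it reaches from about 0.4 to 0.85 m from the base axis. Payload 4.5 kg.
Tool frame: the origin (TCP) lies on the centre line of the jaws, within the pads' length; the fingertips stand bot.tcp_to_tips ahead of it and the grasp point (between the pads) lies 5 mm behind it (bot.tcp_to_tips is the distance from the TCP to the fingertips, in m); z points along the fingers, y is the line along which they close (so a half turn about z gives the same grasp; the last joint's range is limited). The gripper opens to 85 mm and grips with 20 to 120 N. Pads are 22 mm wide; open, the fingers measure 114 mm over their backs; the gripper's body (76 mm by 85 mm) begins 54 mm behind the grasp point. The pads swing forward as they close: fully open they stand 13 mm farther back than shut.
Start: joints at [72.41, 39.483, -11.15, 89.685, 9.013, 51.709, -12.324], TCP at [0.209, -0.589, 0.245] pointing down, gripper open.
Joint ranges: [-172.22, 172.22], [-26.19, 119.32], [-84.43, 86.54], [7.71, 146.69], [-57.33, 237.33], [2.42, 119.75], [-152.13, 152.13]. Speed limits (degrees/s): [147.25, 147.25, 180, 180, 180, 180, 180].

### API

Orientations are given as [roll, pitch, yaw] about the fixed x, y, z axes, in that order (R = Rz(yaw) Ry(pitch) Rx(roll)).
In Python, from bench import monitor, eyes, workorder, bot gives the robot as it stands. The module is installed in compiled form; this text tells all that it offers.
- The arm moves only by the tool arm_command, never from a script. Its argument "rows" is a list of rows, each a list of 7 numbers: the turn, a rotation vector about the tool's x, y, z as a fraction of full scale, then the shift along the tool's x, y, z as a fraction of full scale, then the closure, from -1 (fully open) to 1 (shut). In form: [[wx, wy, wz, dx, dy, dz, gripper], ...]. A call has 1 to 12 rows; each row shifts and turns the commanded pose from where the row before left it, along the tool's axes as they then stand; what a row does not reach is not made up. Full scale, the value 1, is 0.04 m for a shift and 1.5 rad for a turn. A row lasts 1/8 s, in which the tool goes at most 62.5 mm and 10.7 degrees, less where a joint would pass 70% of its speed; a pose out of reach is approached as far as the arm can. A call with a number of a shift or a turn outside -1 to 1 is refused whole. A call with a gripper value outside its range is refused whole. The fingers move at their own pace and stop on an object; "grip_force" is the grip in N (left out, the last holds). Time passes only in rows, so rows that do not move let the fingers close. It gives the time, the measured TCP pose, the force, the opening and the grip force at its end, in the units of the state.
- monitor.state(): the state, without advancing time (a new reading comes with each control period).
- eyes.grab_frame(name): name is "scene" or "top" or "wrist"; returns (picture, depth): 480x640x3 uint8, red, green, blue; 480x640 float32, m along the optical axis (not along the pixel's ray), 0 where there is no reading.
- eyes.camera_model(name): a dict with "camera_matrix" (3x3 intrinsics, pixels), "origin" and "rotation" of the camera in the world. Camera axes: x right, y up, looking along -z (the intrinsics and any distortion apply to the point x, -y, -z); pixel columns grow to the right and rows downward; lengths in m; the calibration is good to about 2 mm. A picture is of the moment at which its call begins: read the wrist's pose just before it. camera_model takes no time and is no camera call; for the wrist camera it gives the pose at the moment of the call.
- workorder.sign_off(): hands the job in; it is judged then, once.
The state is a dict: "time": time; "joints": joint angles; "dq": joint speeds; "effort": joint torques, N m; "eef_pos": TCP position; "ee_rot": TCP orientation; "wrist_force": force on the tool from outside, world axes, zero at the start; "moment": the same for the moment, N m; "opening": finger opening in m; "grip_force": force on a finger pad.
Only numpy, scipy, OpenCV 4.12 (cv2) and the standard library are available. Lean on these libraries where they do the work, as an engineer would, in place of code of your own. Each camera call takes 0.05 s, during which the arm holds its last target. There are 200 camera calls.

## Working session

There is one attempt and no reset: what is moved stays moved. The work goes in short steps, Python scripts to look and compute and a tool call to move; the robot and the scene stay as the last step left them, time stands still between calls to the robot, and variables do not carry over. Pictures are saved under pics/ and viewed, at most 14 in all, crops included, and the job is handed in when it is done.

Besides the shell and the picture viewer there is one more tool, called after "Emit:" by a JSON object that holds its "api" and its "payload", one argument or row to a line. arm_command: Moves the arm, as the interface text tells. Its arguments: {"type":"object","properties":{"rows":{"type":"array","items":{"type":"array","items":{"type":"number"}}},"grip_force":{"type":"number"}},"required":["rows"]}

```bash
ls; mkdir -p pics; cat > h.py <<'E'
from bench import monitor, eyes, workorder, bot
import numpy as np, cv2
def grab(n):
    m=eyes.camera_model(n); p,d=eyes.grab_frame(n); return p,d,m
def px2w(m,u,v,depth=None,z=None):
    K=np.array(m["camera_matrix"]);R=np.array(m["rotation"]);o=np.array(m["origin"])
    r=R@(np.array([(u-K[0,2])/K[0,0],-(v-K[1,2])/K[1,1],-1.0]))
    s=depth if z is None else (z-o[2])/r[2]
    return o+s*r
def cloud(d,m):
    K=np.array(m["camera_matrix"]);R=np.array(m["rotation"]);o=np.array(m["origin"])
    v,u=np.mgrid[:480,:640]
    c=np.stack([(u-K[0,2])/K[0,0]*d,-(v-K[1,2])/K[1,1]*d,-d],-1)
    return c@R.T+o
def w2px(m,p):
    K=np.array(m["camera_matrix"]);R=np.array(m["rotation"]);o=np.array(m["origin"])
    c=R.T@(np.array(p)-o); return K[0,2]+K[0,0]*c[0]/-c[2], K[1,2]-K[1,1]*c[1]/-c[2]
E
python3 - <<'E'
from h import *
s=monitor.state(); print(s, bot.tcp_to_tips)
for n in("top","scene"):
    p,d,m=grab(n); print(n,m); np.savez(f"{n}0.npz",p=p,d=d)
    cv2.imwrite(f"pics/{n}0.png",p[:,:,::-1])
E
```

```text
pics
{'time': 0.0, 'joints': array([ 72.40831434,  39.53513984, -11.14717687,  89.74644985,
         9.01443879,  51.70944097, -12.32489035]), 'dq': array([-0.10222081, -0.07445546, -0.00682235,  0.01408594,  0.09358838,
       -0.03741348,  0.00282097]), 'effort': array([-5.36963421e-05, -5.39603770e+01, -1.26626529e+00, -1.58541656e+01,
        9.11380746e-03,  9.56667558e-03, -1.11589134e-05]), 'eef_pos': array([ 0.20867304, -0.58845674,  0.24445643]), 'ee_rot': array([-1.79891510e+02,  7.69446007e-03,  1.95356844e+01]), 'wrist_force': array([-0.70161023, -0.13302946, -0.3150393 ]), 'moment': array([-0.07657433,  0.02074101,  0.05788425]), 'grip_force': 0.0, 'opening': 0.08535557775240045} 0.014
top {'camera_matrix': array([[437.88377513,   0.        , 319.47137491],
       [  0.        , 437.88377513, 246.22067059],
       [  0.        ,   0.        ,   1.        ]]), 'origin': array([ 0.44948989, -0.00554527,  1.32750809]), 'rotation': array([  5.47868713,  -0.63011377, -90.8653907 ])}
scene {'camera_matrix': array([[454.86497014,   0.        , 321.82086806],
       [  0.        , 454.86497014, 242.17435658],
       [  0.        ,   0.        ,   1.        ]]), 'origin': array([ 1.03608943, -0.53407293,  1.04460915]), 'rotation': array([35.89227807,  0.24979626, 41.48995247])}
```

```bash
sed -i 's/R=np.array(m\["rotation"\])/R=Rot.from_euler("xyz",m["rotation"],degrees=True).as_matrix()/; s/^import numpy.*/&\nfrom scipy.spatial.transform import Rotation as Rot/' h.py; head -12 h.py
```

```text
from bench import monitor, eyes, workorder, bot
import numpy as np, cv2
from scipy.spatial.transform import Rotation as Rot
def grab(n):
    m=eyes.camera_model(n); p,d=eyes.grab_frame(n); return p,d,m
def px2w(m,u,v,depth=None,z=None):
    K=np.array(m["camera_matrix"]);R=Rot.from_euler("xyz",m["rotation"],degrees=True).as_matrix();o=np.array(m["origin"])
    r=R@(np.array([(u-K[0,2])/K[0,0],-(v-K[1,2])/K[1,1],-1.0]))
    s=depth if z is None else (z-o[2])/r[2]
    return o+s*r
def cloud(d,m):
    K=np.array(m["camera_matrix"]);R=Rot.from_euler("xyz",m["rotation"],degrees=True).as_matrix();o=np.array(m["origin"])
```

View pics/top0.png

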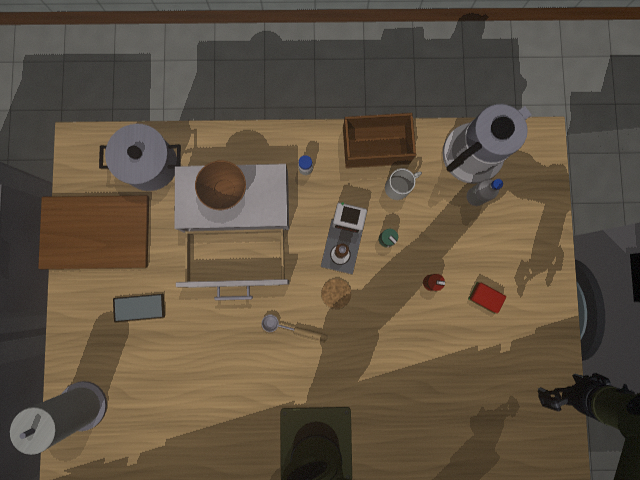

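View pics/scene0.png

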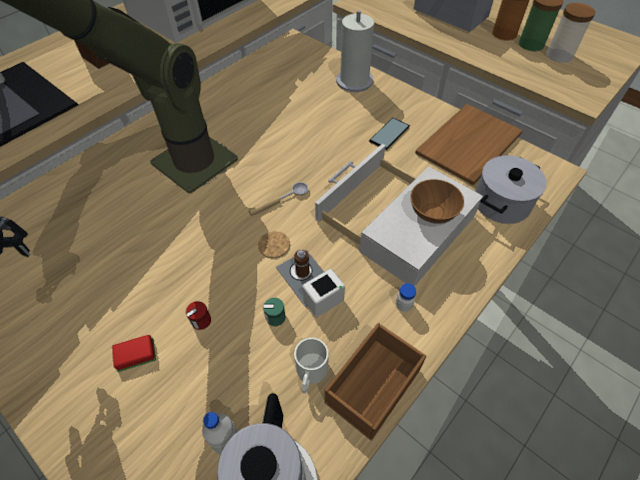

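```bash
python3 - <<'E'
from h import *
s=np.load("scene0.npz")["p"];t=np.load("top0.npz")["p"]
f=lambda im,u,v,w,h,k:cv2.resize(im[v:v+h,u:u+w],None,fx=k,fy=k,interpolation=cv2.INTER_CUBIC)
a=np.hstack([f(s,375,270,60,50,5),f(t,280,140,60,50,5)])
b=np.hstack([f(s,170,290,120,50,5)[:, :300],f(t,370,220,60,50,5)])
c=np.hstack([f(t,408,258,60,50,5),f(t,310,210,60,50,5)])
cv2.imwrite("pics/c1.png",np.vstack([a,b,c])[:,:,::-1])
for n in("top","scene"):
    z=np.load(f"{n}0.npz");m=eyes.camera_model(n);P=cloud(z["d"],m);np.save(n+"P.npy",P)
T=np.load("topP.npy")
for u,v in[(305,163),(433,282),(389,238),(340,252),(336,292),(350,215),(402,183),(220,185),(235,297),(140,307),(488,298),(232,289),(497,185),(378,155),(270,322)]:print(u,v,T[v,u].round(4))
E
```

```text
305 163 [0.8154 0.0176 0.0723]
433 282 [ 0.4622 -0.3478  0.0615]
389 238 [ 0.5916 -0.2238  0.0648]
340 252 [ 0.5504 -0.0788  0.093 ]
336 292 [ 0.4372 -0.0695  0.0074]
350 215 [ 0.6582 -0.1105  0.0795]
402 183 [ 0.7688 -0.2798  0.0031]
220 185 [0.7476 0.2611 0.0938]
235 297 [0.428  0.222  0.0674]
140 307 [0.4018 0.5137 0.0102]
488 298 [ 0.413  -0.5167  0.032 ]
232 289 [ 0.4509  0.2439 -0.0033]
497 185 [ 0.7189 -0.5007  0.1742]
378 155 [ 0.8577 -0.2078  0.0048]
270 322 [0.3513 0.1288 0.0061]
```

View pics/c1.png

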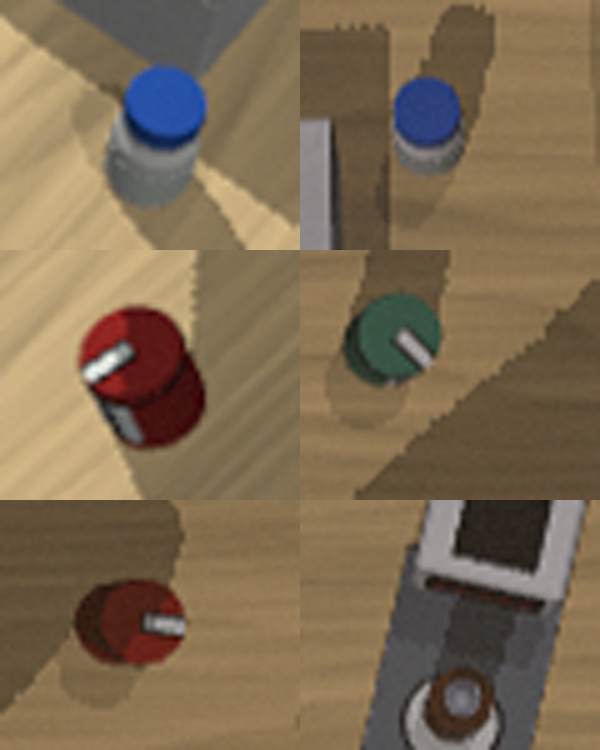

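```bash
python3 - <<'E'
from h import *
p=np.load("top0.npz")["p"];T=np.load("topP.npy");m=eyes.camera_model("top")
hsv=cv2.cvtColor(p,cv2.COLOR_RGB2HSV)
def box(u,v,w): 
    M=np.zeros((480,640),bool);M[v-w:v+w,u-w:u+w]=1;return M
def rect(name,M):
    pts=T[M][:,:2].astype(np.float32)*1000
    print(name,M.sum(),[np.round(x,1) for x in cv2.minAreaRect(pts)],"mean",T[M].mean(0).round(4), "zmed",np.median(T[M][:,2]).round(4))
for n,u,v in(("red",433,282),("green",389,238)):
    M=box(u,v,14)&(T[...,2]>.05); rect(n,M)
    (cx,cy),r=cv2.minEnclosingCircle(np.argwhere(M)[:,::-1].astype(np.float32)); print(" circ",cx,cy,r,px2w(m,cx,cy,z=.06).round(4))
    W=M&(hsv[...,1]<100); rect(n+" stripe",W)
M=box(340,250,14)&(T[...,2]>.08); rect("mill",M)
M=box(350,215,22)&(T[...,2]>.065)&(T[...,2]<.09)&(np.arange(480)[:,None]<240); rect("block",M)
M=box(336,292,22)&(T[...,2]>.003)&(T[...,2]<.012); rect("coaster",M)
M=box(230,195,75)&(T[...,2]>.085)&(T[...,2]<.1); rect("cab",M)
M=box(230,288,62)&(T[...,2]>.072)&(T[...,2]<.1)&(np.arange(480)[:,None]>270); rect("front",M)
M=box(234,297,22)&(T[...,2]>.04)&(T[...,2]<.1)&(np.arange(480)[:,None]>290); rect("handle",M)
M=box(402,183,22)&(T[...,2]>.06); rect("mug",M)
M=box(488,298,22)&(T[...,2]>.02); rect("sponge",M)
# pad: low saturation bright pixels on plate
for u in range(318,372,6): pass
E
```

```text
red 244 [array([ 464.5, -193.6]), array([375.7,  46.2]), np.float64(89.2)] mean [ 0.4616 -0.3544  0.0652] zmed 0.0602
 circ 431.5 281.0 13.124505043029785 [ 0.4652 -0.344   0.06  ]
red stripe 34 [array([ 461. , -368.2]), array([25.8, 11.1]), np.float64(80.7)] mean [ 0.4608 -0.3689  0.0612] zmed 0.0608
green 240 [array([ 520.6, -133. ]), array([ 50.2, 287.5]), np.float64(39.0)] mean [ 0.5946 -0.2239  0.065 ] zmed 0.0598
 circ 390.40655517578125 234.95794677734375 10.966437339782715 [ 0.601 -0.229  0.06 ]
green stripe 238 [array([ 595.1, -224.8]), array([47.8, 47.7]), np.float64(3.0)] mean [ 0.5953 -0.2247  0.0598] zmed 0.0598
mill 139 [array([516.3, -45.1]), array([ 34.7, 151.3]), np.float64(46.5)] mean [ 0.5545 -0.0825  0.1166] zmed 0.0876
block 701 [array([ 654.6, -109.8]), array([89.8, 67. ]), np.float64(76.3)] mean [ 0.6537 -0.1094  0.0794] zmed 0.0797
coaster 786 [array([439. , -68.4]), array([129.8, 128.7]), np.float64(89.2)] mean [ 0.4382 -0.0692  0.0062] zmed 0.0059
cab 5434 [array([759.9, 260.1]), array([376.5, 272. ]), np.float64(89.4)] mean [0.708  0.2244 0.092 ] zmed 0.0918
front 560 [array([467.1, 228.9]), array([ 15.3, 313.5]), np.float64(0.7)] mean [0.4677 0.2281 0.0843] zmed 0.0843
handle 179 [array([432.2, 228.7]), array([108.9,  25.8]), np.float64(89.1)] mean [0.4282 0.2281 0.0638] zmed 0.0639
mug 275 [array([ 638.9, -145.1]), array([ 74. , 464.8]), np.float64(44.6)] mean [ 0.75   -0.2613  0.1067] zmed 0.0817
sponge 647 [array([ 448. , -289.6]), array([562.3,  81.7]), np.float64(81.4)] mean [ 0.4145 -0.51    0.0496] zmed 0.0319
```

```bash
cat >> h.py <<'E'
def plan(x,y,z,yaw,g,step=.038,cur=None):
    s=monitor.state(); p,rpy=(s["eef_pos"],s["ee_rot"]) if cur is None else (np.array(cur[:3]),[180,0,cur[3]])
    d=np.array([x,y,z])-p; dy=(yaw-rpy[2]+180)%360-180
    n=max(int(np.ceil(np.linalg.norm(d)/step)),int(np.ceil(abs(dy)/10)),1)
    print("from",np.round(p,4),np.round(rpy,1),"j7",round(s["joints"][6],1),"n",n)
    for k in range(n):
        a=np.radians(rpy[2]+dy*k/n); e=d/n/.04
        t=[np.cos(a)*e[0]+np.sin(a)*e[1], np.sin(a)*e[0]-np.cos(a)*e[1], -e[2]]
        print([0,0,round(-np.radians(dy/n)/1.5,3)]+[round(float(q),2) for q in t]+[g],end=", ")
    print()
def tins():
    p,d,m=grab("top"); T=cloud(d,m); hsv=cv2.cvtColor(p,cv2.COLOR_RGB2HSV).astype(int); Z=T[...,2]
    X,Y=T[...,0],T[...,1]; H=hsv[...,0]
    for n,hm in(("red",(H<8)|(H>172)),("green",(H>60)&(H<95))):
        M=hm&(hsv[...,1]>90)&(Z>.05)&(Z<.09)
        k,l,st,c=cv2.connectedComponentsWithStats(M.astype(np.uint8))
        for i in range(1,k):
            if 60<st[i,4]<600:
                c0=np.median(T[l==i],0)
                N=(np.hypot(X-c0[0],Y-c0[1])<.035)&(np.abs(Z-c0[2])<.006)
                (cx,cy),w,a=cv2.minAreaRect((T[N][:,:2]*1000).astype(np.float32))
                D=np.hypot(X*1000-cx,Y*1000-cy); S=N&(D<23)&(hsv[...,1]<hsv[...,1][N&(D<23)].mean()*.6)
                v=T[S].mean(0)[:2]*1000-[cx,cy] if S.any() else [0,0]
                print(n,st[i,4],"c",round(cx,1),round(cy,1),np.round(w,0),"z",c0[2].round(4),"stripe",S.sum(),np.round(v,1),np.degrees(np.arctan2(v[1],v[0])).round(1))
E
python3 - <<'E'
from h import *
tins(); plan(.55,-.084,.25,-13.7,-1)
T=np.load("topP.npy");Z=T[...,2]
M=(np.hypot(T[...,0]-.5502,T[...,1]+.0843)<.05)&(Z>.09)&(Z<.11);print(cv2.minAreaRect((T[M][:,:2]*1000).astype(np.float32)))
M=(np.hypot(T[...,0]-.438,T[...,1]+.069)<.06)&(Z>.004)&(Z<.012);print(cv2.minEnclosingCircle((T[M][:,:2]*1000).astype(np.float32)),M.sum())
M=(np.abs(Z-.092)<.004)&(T[...,0]>.55)&(T[...,0]<.85)&(T[...,1]>.05)&(T[...,1]<.42);print(cv2.minAreaRect((T[M][:,:2]*1000).astype(np.float32)))
E
```

```text
red 182 c 462.2 -357.1 [48. 46.] z 0.0601 stripe 32 [ -1.3 -10.9] -97.0
from [ 0.2087 -0.5886  0.2447] [-179.9    0.    19.5] j7 -12.3 n 17
[0, 0, np.float64(0.023), 0.72, -0.53, -0.01, -1], [0, 0, np.float64(0.023), 0.7, -0.56, -0.01, -1], [0, 0, np.float64(0.023), 0.68, -0.58, -0.01, -1], [0, 0, np.float64(0.023), 0.66, -0.6, -0.01, -1], [0, 0, np.float64(0.023), 0.64, -0.62, -0.01, -1], [0, 0, np.float64(0.023), 0.62, -0.65, -0.01, -1], [0, 0, np.float64(0.023), 0.6, -0.67, -0.01, -1], [0, 0, np.float64(0.023), 0.57, -0.69, -0.01, -1], [0, 0, np.float64(0.023), 0.55, -0.71, -0.01, -1], [0, 0, np.float64(0.023), 0.53, -0.72, -0.01, -1], [0, 0, np.float64(0.023), 0.5, -0.74, -0.01, -1], [0, 0, np.float64(0.023), 0.48, -0.76, -0.01, -1], [0, 0, np.float64(0.023), 0.45, -0.77, -0.01, -1], [0, 0, np.float64(0.023), 0.42, -0.79, -0.01, -1], [0, 0, np.float64(0.023), 0.4, -0.8, -0.01, -1], [0, 0, np.float64(0.023), 0.37, -0.82, -0.01, -1], [0, 0, np.float64(0.023), 0.34, -0.83, -0.01, -1], 
((556.0865478515625, -86.21725463867188), (27.60671615600586, 20.491443634033203), 39.106990814208984)
((437.4100646972656, -68.55316162109375), 58.23891067504883) 578
((735.4002685546875, 246.17578125), (347.53997802734375, 222.63487243652344), 89.5715560913086)
```

Emit:
{"api": "arm_command", "payload": {
  "rows": [
    [0,0,0.097,0,0,0,-1],
    [0,0,0.097,0,0,0,-1],
    [0,0,0.097,0,0,0,-1],
    [0,0,0.097,0,0,0,-1],
    [0,0,0,0.33,-0.89,0,-1],
    [0,0,0,0.33,-0.89,0,-1],
    [0,0,0,0.33,-0.89,0,-1],
    [0,0,0,0.33,-0.89,0,-1],
    [0,0,0,0.33,-0.89,0,-1],
    [0,0,0,0.33,-0.89,0,-1],
    [0,0,0,0.33,-0.89,0,-1],
    [0,0,0,0.33,-0.89,0,-1]
  ],
  "grip_force": 40
}}

```text
time: 1.65
eef_pos: [0.3801, -0.3366, 0.2452]
ee_rot: [-180.0, 0.0, -13.8]
wrist_force: [1.3, -0.7, 0.1]
opening: 0.0855
grip_force: 0.0
```

Emit:
{"api": "arm_command", "payload": {
  "rows": [
    [0,0,0,0.33,-0.89,0,-1],
    [0,0,0,0.33,-0.89,0,-1],
    [0,0,0,0.33,-0.89,0,-1],
    [0,0,0,0.33,-0.89,0,-1],
    [0,0,0,0.33,-0.89,0,-1],
    [0,0,0,0.33,-0.89,0,-1],
    [0,0,0,0.33,-0.89,0,-1],
    [0,0,0,0.33,-0.89,0,-1],
    [0,0,0,0,0,0,-1]
  ]
}}

```text
time: 2.78
eef_pos: [0.5518, -0.0822, 0.2449]
ee_rot: [-179.9, -0.0, -13.4]
wrist_force: [0.1, -0.5, -0.1]
opening: 0.0853
grip_force: 0.0
```

```bash
python3 - <<'E'
from h import *
s=monitor.state();print(s["eef_pos"],s["ee_rot"],s["joints"])
p,d,m=grab("wrist");print(m);np.savez("w1.npz",p=p,d=d);cv2.imwrite("pics/w1.png",p[:,:,::-1])
T=cloud(d,m);Z=T[...,2];np.save("w1P.npy",T)
print("z med",np.median(Z[d>0]))
for a,b in((.074,.088),(.092,.112)):
  M=(np.hypot(T[...,0]-.58,T[...,1]+.09)<.12)&(Z>a)&(Z<b)&(d>0)
  if M.sum()>20: print(M.sum(),cv2.minAreaRect((T[M][:,:2]*1000).astype(np.float32)))
E
```

```text
[ 0.55175348 -0.08221716  0.24492538] [-1.79854798e+02 -2.86205335e-02 -1.34482673e+01] [  2.24895609  34.2522641    2.59046321 101.99457037  -2.30900571
  43.75251795 -97.39067875]
{'camera_matrix': array([[347.17217264,   0.        , 322.38512235],
       [  0.        , 347.17217264, 244.47817744],
       [  0.        ,   0.        ,   1.        ]]), 'origin': array([ 0.61576675, -0.0981941 ,  0.37205047]), 'rotation': array([ -14.98114218,    0.11646971, -103.44116757])}
z med 0.0019303177566133423
10585 ((615.1590576171875, -98.00529479980469), (89.13142395019531, 153.21470642089844), 75.72770690917969)
470 ((559.302001953125, -83.36647033691406), (18.804410934448242, 19.3516788482666), 77.26678466796875)
```

View pics/w1.png

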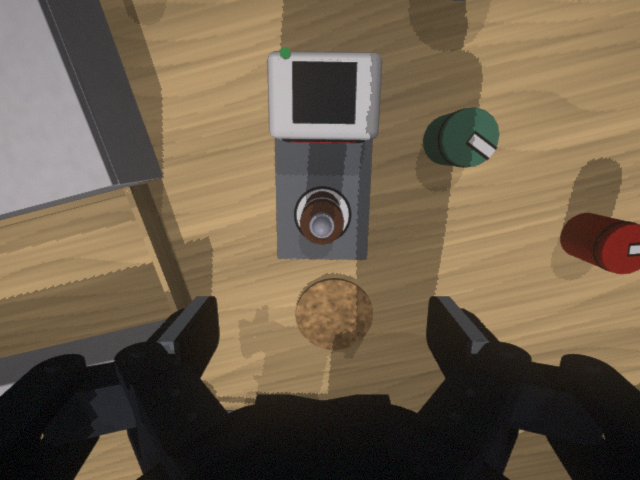

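```bash
python3 - <<'E'
from h import *
m={'camera_matrix': np.array([[347.17217264,0,322.38512235],[0,347.17217264,244.47817744],[0,0,1]]),'origin':np.array([0.61576675,-0.0981941,0.37205047]),'rotation':np.array([-14.98114218,0.11646971,-103.44116757])}
for n,u,v,z in(("mill",321,226,.104),("pad",322.5,214,.004),("coaster",334,313,.006),("green",470,137,.06),("gstripe",483,147,.06),("red",622,246,.06)):print(n,px2w(m,u,v,z=z).round(4))
z=np.load("w1.npz");T=np.load("w1P.npy");Z=T[...,2];p=z["p"]
M=(np.hypot(T[...,0]-.65,T[...,1]+.11)<.09)&(abs(Z-.08)<.004)&(T[...,0]>.6);print(cv2.minAreaRect((T[M][:,:2]*1000).astype(np.float32)))
hsv=cv2.cvtColor(p,cv2.COLOR_RGB2HSV)
for n,c in(("g",(.595,-.225)),("r",(.462,-.357))):
  N=(np.hypot(T[...,0]-c[0],T[...,1]-c[1])<.04)&(abs(Z-.06)<.004);r=cv2.minAreaRect((T[N][:,:2]*1000).astype(np.float32));print(n,r)
  D=np.hypot(T[...,0]*1000-r[0][0],T[...,1]*1000-r[0][1]);S=N&(D<22)&(hsv[...,1]<60)&(hsv[...,2]>110)
  v=T[S].mean(0)[:2]*1000-r[0];print(S.sum(),v,np.degrees(np.arctan2(v[1],v[0])))
E
```

```text
mill [ 0.561  -0.0834  0.104 ]
pad [ 0.553  -0.0826  0.004 ]
coaster [ 0.4381 -0.0687  0.006 ]
green [ 0.5982 -0.2237  0.06  ]
gstripe [ 0.5874 -0.2335  0.06  ]
red [ 0.4687 -0.3488  0.06  ]
((657.9439086914062, -108.83917236328125), (87.44149780273438, 64.66224670410156), 75.45069885253906)
g ((597.8278198242188, -224.37130737304688), (48.6870002746582, 48.70159149169922), 36.559017181396484)
245 [-8.22197717 -7.85508543] -136.30730973785265
r ((463.2351379394531, -348.4725036621094), (35.61446762084961, 49.98248291015625), 89.52165222167969)
79 [ -0.75994454 -12.06504908] -93.60414359515107
```

Emit:
{"api": "arm_command", "payload": {
  "rows": [
    [0,0,0,0.03,0,0.92,-1],
    [0,0,0,0.03,0,0.92,-1],
    [0,0,0,0.03,0,0.92,-1],
    [0,0,0,0.03,0,0.92,-1],
    [0,0,0,0.02,0,0.92,-1],
    [0,0,0,0,0,0,-1],
    [0,0,0,0,0,0,1],
    [0,0,0,0,0,0,1],
    [0,0,0,0,0,0,1],
    [0,0,0,0,0,0,1],
    [0,0,0,0,0,0,1],
    [0,0,0,0,0,0,1]
  ],
  "grip_force": 30
}}

```text
time: 4.32
eef_pos: [0.5568, -0.0874, 0.0628]
ee_rot: [-180.0, -0.2, -13.8]
wrist_force: [-0.3, 1.6, 7.4]
opening: 0.0387
grip_force: 28.9
```

Emit:
{"api": "arm_command", "payload": {
  "rows": [
    [0,0,0,0,0,-1,1],
    [0,0,0,0,0,-1,1],
    [0,0,0,-0.75,0.06,0,1],
    [0,0,0,-0.75,0.06,0,1],
    [0,0,0,-0.75,0.06,0,1],
    [0,0,0,-0.75,0.06,0,1],
    [0,0,0,0,0,0.5,1],
    [0,0,0,0,0,0.5,1],
    [0,0,0,0,0,0.5,1],
    [0,0,0,0,0,0.3,1],
    [0,0,0,0,0,0,1],
    [0,0,0,0,0,0,1]
  ]
}}

```text
time: 5.82
eef_pos: [0.437, -0.0685, 0.0698]
ee_rot: [180.0, -0.0, -13.8]
wrist_force: [-0.8, -0.9, -0.9]
opening: 0.0381
grip_force: 30.0
```

Emit:
{"api": "arm_command", "payload": {
  "rows": [
    [0,0,0,0,0,0.05,1],
    [0,0,0,0,0,0.05,1],
    [0,0,0,0,0,0,1],
    [0,0,0,0,0,0,-1],
    [0,0,0,0,0,0,-1],
    [0,0,0,0,0,0,-1],
    [0,0,0,0,0,0,-1],
    [0,0,0,0,0,-0.5,-1],
    [0,0,0,0,0,-1,-1],
    [0,0,0,0,0,-1,-1],
    [0,0,0,0,0,-1,-1]
  ]
}}

```text
time: 7.2
eef_pos: [0.4363, -0.0684, 0.2066]
ee_rot: [180.0, 0.0, -13.8]
wrist_force: [1.0, 0.1, 0.4]
opening: 0.0853
grip_force: 0.0
```

```bash
sed -i 's/hsv\[...,1\]<hsv\[...,1\]\[N&(D<23)\].mean()\*.6/hsv[...,1]<60/' h.py; python3 - <<'E'
from h import *
tins()
p,d,m=grab("top");T=cloud(d,m);Z=T[...,2]
M=(np.hypot(T[...,0]-.438,T[...,1]+.0687)<.05)&(Z>.09)&(Z<.11);print(M.sum(),T[M].mean(0) if M.any() else 0)
cv2.imwrite("pics/t2.png",cv2.resize(p[150:330,250:500],None,fx=3,fy=3)[:,:,::-1])
plan(.462,-.356,.22,-95+180-0,-1)
E
```

```text
red 193 c 462.2 -356.7 [47. 46.] z 0.0606 stripe 28 [ -1.1 -12.5] -95.0
0 0
from [ 0.4387 -0.0687  0.2085] [-179.9   -0.4  -13.8] j7 -98.1 n 10
[0, 0, np.float64(-0.115), 0.23, 0.68, -0.03, -1], [0, 0, np.float64(-0.115), 0.11, 0.71, -0.03, -1], [0, 0, np.float64(-0.115), -0.02, 0.72, -0.03, -1], [0, 0, np.float64(-0.115), -0.14, 0.71, -0.03, -1], [0, 0, np.float64(-0.115), -0.26, 0.67, -0.03, -1], [0, 0, np.float64(-0.115), -0.37, 0.62, -0.03, -1], [0, 0, np.float64(-0.115), -0.47, 0.55, -0.03, -1], [0, 0, np.float64(-0.115), -0.56, 0.46, -0.03, -1], [0, 0, np.float64(-0.115), -0.63, 0.35, -0.03, -1], [0, 0, np.float64(-0.115), -0.68, 0.24, -0.03, -1],
```

View pics/t2.png

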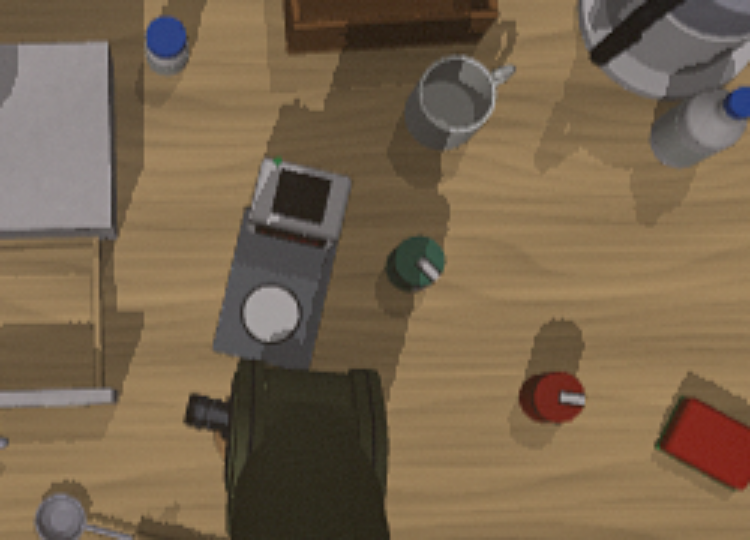

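Emit:
{"api": "arm_command", "payload": {
  "rows": [
    [0,0,0,0.28,0.85,0,-1],
    [0,0,0,0.28,0.85,0,-1],
    [0,0,0,0.28,0.85,0,-1],
    [0,0,0,0.28,0.85,0,-1],
    [0,0,0,0.28,0.85,0,-1],
    [0,0,0,0.28,0.85,0,-1],
    [0,0,0,0.28,0.85,0,-1],
    [0,0,0,0.28,0.85,0,-1],
    [0,0,-0.115,0,0,0,-1],
    [0,0,-0.115,0,0,0,-1],
    [0,0,-0.115,0,0,0,-1],
    [0,0,-0.115,0,0,0,-1]
  ]
}}

```text
time: 8.8
eef_pos: [0.4581, -0.3535, 0.2041]
ee_rot: [-179.9, 0.0, 26.0]
wrist_force: [-0.2, -0.1, 0.2]
opening: 0.0851
grip_force: 0.0
```

Emit:
{"api": "arm_command", "payload": {
  "rows": [
    [0,0,-0.115,0,0,0,-1],
    [0,0,-0.115,0,0,0,-1],
    [0,0,-0.115,0,0,0,-1],
    [0,0,-0.115,0,0,0,-1],
    [0,0,-0.115,0,0,0,-1],
    [0,0,-0.115,0,0,0,-1],
    [0,0,0,0,0,0,-1]
  ]
}}

```text
time: 9.68
eef_pos: [0.4581, -0.3536, 0.2043]
ee_rot: [-179.9, -0.1, 84.9]
wrist_force: [0.7, -0.0, -0.2]
opening: 0.0854
grip_force: 0.0
```

```bash
cat >> h.py <<'E'
def wtin(c,w=.05):
    p,d,m=grab("wrist");T=cloud(d,m);Z=T[...,2];hsv=cv2.cvtColor(p,cv2.COLOR_RGB2HSV)
    N=(np.hypot(T[...,0]-c[0],T[...,1]-c[1])<w)&(Z>.045)&(Z<.09)&(d>0)
    zt=np.median(Z[N]);N&=abs(Z-zt)<.005
    r=cv2.minAreaRect((T[N][:,:2]*1000).astype(np.float32))
    D=np.hypot(T[...,0]*1000-r[0][0],T[...,1]*1000-r[0][1]);S=N&(D<22)&(hsv[...,1]<60)&(hsv[...,2]>100)
    v=T[S].mean(0)[:2]*1000-r[0];print("wrist tin",np.round(r[0],1),np.round(r[1],1),"z",zt.round(4),"stripe",S.sum(),np.round(v,1),np.degrees(np.arctan2(v[1],v[0])).round(1))
    return p,d,m
E
python3 - <<'E'
from h import *
wtin((.462,-.356)); 
p,d,m=grab("top");T=cloud(d,m);Z=T[...,2]
M=(np.hypot(T[...,0]-.438,T[...,1]+.0687)<.05)&(Z>.09)&(Z<.115);print(M.sum(),T[M].mean(0) if M.any() else 0)
print("pad",px2w(m,340,254.3,z=.004))
plan(.462,-.356,.042,85,-1)
E
```

```text
wrist tin [ 463.2 -355.4] [48.6 48.2] z 0.0585 stripe 251 [ -1.6 -11. ] -98.2
56 [ 0.43759384 -0.06842964  0.098886  ]
pad [ 0.55071864 -0.08390138  0.004     ]
from [ 0.4583 -0.3537  0.2046] [-180.    -0.    84.8] j7 2.5 n 5
[0, 0, np.float64(-0.0), -0.01, 0.02, 0.81, -1], [0, 0, np.float64(-0.0), -0.01, 0.02, 0.81, -1], [0, 0, np.float64(-0.0), -0.01, 0.02, 0.81, -1], [0, 0, np.float64(-0.0), -0.01, 0.02, 0.81, -1], [0, 0, np.float64(-0.0), -0.01, 0.02, 0.81, -1],
```

Emit:
{"api": "arm_command", "payload": {
  "rows": [
    [0,0,0,-0.01,0.02,0.82,-1],
    [0,0,0,-0.01,0.02,0.82,-1],
    [0,0,0,-0.01,0.02,0.82,-1],
    [0,0,0,-0.01,0.02,0.82,-1],
    [0,0,0,0,0.02,0.82,-1],
    [0,0,0,0,0,0,-1],
    [0,0,0,0,0,0,1],
    [0,0,0,0,0,0,1],
    [0,0,0,0,0,0,1],
    [0,0,0,0,0,0,1],
    [0,0,0,0,0,0,1],
    [0,0,0,0,0,0,1]
  ]
}}

```text
time: 11.28
eef_pos: [0.4633, -0.3565, 0.043]
ee_rot: [179.9, 0.1, 85.0]
wrist_force: [-1.0, 0.1, 6.4]
opening: 0.0489
grip_force: 31.3
```

Emit:
{"api": "arm_command", "payload": {
  "rows": [
    [0,0,0,0,0,-1,1],
    [0,0,0,0,0,-1,1],
    [0,0,0,0,0,-1,1],
    [0,0,0,0,0,-0.5,1],
    [0,0,0,0,0,0,1]
  ]
}}

```text
time: 11.9
eef_pos: [0.4633, -0.3565, 0.1831]
ee_rot: [179.8, 0.1, 85.0]
wrist_force: [-0.2, -0.4, -2.0]
opening: 0.049
grip_force: 32.3
```

```bash
python3 - <<'E'
from h import *
plan(.552,-.083,.18,165.7+2.5,1)
E
```

```text
from [ 0.4633 -0.3565  0.1831] [1.798e+02 1.000e-01 8.500e+01] j7 1.3 n 9
[0, 0, np.float64(-0.108), 0.78, 0.18, 0.01, 1], [0, 0, np.float64(-0.108), 0.74, 0.3, 0.01, 1], [0, 0, np.float64(-0.108), 0.68, 0.42, 0.01, 1], [0, 0, np.float64(-0.108), 0.61, 0.52, 0.01, 1], [0, 0, np.float64(-0.108), 0.51, 0.61, 0.01, 1], [0, 0, np.float64(-0.108), 0.41, 0.69, 0.01, 1], [0, 0, np.float64(-0.108), 0.29, 0.74, 0.01, 1], [0, 0, np.float64(-0.108), 0.17, 0.78, 0.01, 1], [0, 0, np.float64(-0.108), 0.04, 0.8, 0.01, 1],
```

Emit:
{"api": "arm_command", "payload": {
  "rows": [
    [0,0,-0.108,0.78,0.18,0,1],
    [0,0,-0.108,0.74,0.3,0,1],
    [0,0,-0.108,0.68,0.42,0,1],
    [0,0,-0.108,0.61,0.52,0,1],
    [0,0,-0.108,0.51,0.61,0,1],
    [0,0,-0.108,0.41,0.69,0,1],
    [0,0,-0.108,0.29,0.74,0,1],
    [0,0,-0.108,0.17,0.78,0,1],
    [0,0,-0.108,0.04,0.8,0,1],
    [0,0,0,0,0,0,1]
  ]
}}

```text
time: 13.15
eef_pos: [0.5509, -0.0785, 0.1804]
ee_rot: [179.8, -0.1, 168.9]
wrist_force: [-0.6, 0.4, -1.5]
opening: 0.0493
grip_force: 32.3
```

```bash
python3 - <<'E'
from h import *
plan(.552,-.083,.05,168,1)
E
```

```text
from [ 0.5509 -0.0785  0.1804] [ 1.798e+02 -1.000e-01  1.689e+02] j7 39.2 n 4
[0, 0, np.float64(0.003), -0.01, -0.03, 0.82, 1], [0, 0, np.float64(0.003), -0.01, -0.03, 0.82, 1], [0, 0, np.float64(0.003), -0.01, -0.03, 0.82, 1], [0, 0, np.float64(0.003), -0.01, -0.03, 0.82, 1],
```

Emit:
{"api": "arm_command", "payload": {
  "rows": [
    [0,0,0.003,-0.01,-0.03,0.81,1],
    [0,0,0.003,-0.01,-0.03,0.81,1],
    [0,0,0.003,-0.01,-0.03,0.81,1],
    [0,0,0.003,0,-0.02,0.81,1],
    [0,0,0,0,0,0.04,1],
    [0,0,0,0,0,0.04,1],
    [0,0,0,0,0,0,1],
    [0,0,0,0,0,0,1]
  ]
}}

```text
time: 14.15
eef_pos: [0.5514, -0.0867, 0.0493]
ee_rot: [180.0, 0.1, 167.5]
wrist_force: [0.2, 0.2, -2.2]
opening: 0.049
grip_force: 33.2
```

Emit:
{"api": "arm_command", "payload": {
  "rows": [
    [0,0,0,0,0.07,0.03,1],
    [0,0,0,0,0,0.03,1],
    [0,0,0,0,0,0,1],
    [0,0,0,0,0,0,-1],
    [0,0,0,0,0,0,-1],
    [0,0,0,0,0,0,-1],
    [0,0,0,0,0,0,-1],
    [0,0,0,0,0,-1,-1],
    [0,0,0,0,0,-1,-1],
    [0,0,0,0,0,-1,-1],
    [0,0,0,0,0,-0.5,-1],
    [0,0,0,0,0,0,-1]
  ]
}}

```text
time: 15.65
eef_pos: [0.5523, -0.084, 0.1868]
ee_rot: [180.0, 0.1, 167.5]
wrist_force: [1.2, 0.1, -0.5]
opening: 0.0853
grip_force: 0.0
```

```bash
python3 - <<'E'
from h import *
s=monitor.state();print(s["time"],s["eef_pos"],s["ee_rot"])
p,d,m=wtin((.552,-.083),.045);cv2.imwrite("pics/w3.png",p[:,:,::-1]); tins()
E
```

```text
15.65 [ 0.55226997 -0.08396452  0.18683307] [1.79996087e+02 1.25182840e-01 1.67500280e+02]
wrist tin [551.5 -83.8] [49.  48.9] z 0.0625 stripe 302 [10.6 -3.1] -16.3
```

View pics/w3.png

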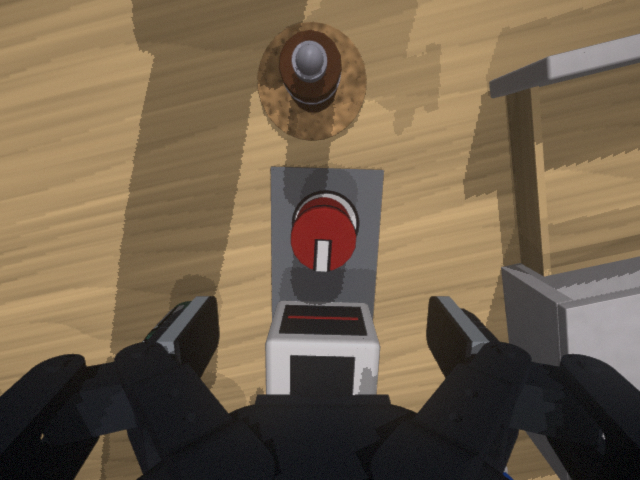

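Emit:
{"api": "arm_command", "payload": {
  "rows": [
    [0,0,0,0,0,1,-1],
    [0,0,0,0,0,1,-1],
    [0,0,0,0,0,1,-1],
    [0,0,0,0,0,0.5,-1],
    [0,0,0,0,0,0,-1],
    [0,0,0,0,0,0,-1],
    [0,0,0,0,0,0,1],
    [0,0,0,0,0,0,1],
    [0,0,0,0,0,0,1],
    [0,0,0,0,0,0,1],
    [0,0,0,0,0,0,1],
    [0,0,0,0,0,0,1]
  ]
}}

```text
time: 17.25
eef_pos: [0.5522, -0.0839, 0.047]
ee_rot: [-180.0, 0.1, 167.5]
wrist_force: [-0.2, 0.4, 6.7]
opening: 0.0493
grip_force: 31.1
```

Emit:
{"api": "arm_command", "payload": {
  "rows": [
    [0,0,0,0,0,-1,1],
    [0,0,0,0,0,-1,1],
    [0,0,0,0,0,-1,1],
    [0,0,0,0,0,-0.5,1],
    [0,0,-0.075,0,0,0,1],
    [0,0,-0.075,0,0,0,1],
    [0,0,0,0,0,0,1]
  ]
}}

```text
time: 18.12
eef_pos: [0.551, -0.0842, 0.1852]
ee_rot: [180.0, -0.1, -179.7]
wrist_force: [0.2, 0.5, -2.3]
opening: 0.0491
grip_force: 32.4
```

```bash
python3 - <<'E'
from h import *
plan(.5465,.295,.185,180,1)
E
```

```text
from [ 0.551  -0.0842  0.1852] [ 1.800e+02 -1.000e-01 -1.797e+02] j7 50.0 n 10
[0, 0, np.float64(0.0), 0.01, 0.95, 0.0, 1], [0, 0, np.float64(0.0), 0.01, 0.95, 0.0, 1], [0, 0, np.float64(0.0), 0.01, 0.95, 0.0, 1], [0, 0, np.float64(0.0), 0.01, 0.95, 0.0, 1], [0, 0, np.float64(0.0), 0.01, 0.95, 0.0, 1], [0, 0, np.float64(0.0), 0.01, 0.95, 0.0, 1], [0, 0, np.float64(0.0), 0.01, 0.95, 0.0, 1], [0, 0, np.float64(0.0), 0.01, 0.95, 0.0, 1], [0, 0, np.float64(0.0), 0.01, 0.95, 0.0, 1], [0, 0, np.float64(0.0), 0.01, 0.95, 0.0, 1],
```

Then a check with the wrist camera of the drawer rims before lowering.

Emit:
{"api": "arm_command", "payload": {
  "rows": [
    [0,0,0,0.01,0.95,0,1],
    [0,0,0,0.01,0.95,0,1],
    [0,0,0,0.01,0.95,0,1],
    [0,0,0,0.01,0.95,0,1],
    [0,0,0,0.01,0.95,0,1],
    [0,0,0,0.01,0.95,0,1],
    [0,0,0,0.01,0.95,0,1],
    [0,0,0,0.01,0.95,0,1],
    [0,0,0,0.01,0.95,0,1],
    [0,0,0,0.01,0.95,0,1],
    [0,0,0,0,0,0,1]
  ]
}}

```text
time: 19.5
eef_pos: [0.5432, 0.3007, 0.186]
ee_rot: [179.8, -0.1, -179.4]
wrist_force: [0.6, -0.2, -2.2]
opening: 0.0489
grip_force: 32.4
```

```bash
python3 - <<'E'
from h import *
s=monitor.state();print(s["eef_pos"],s["ee_rot"],s["joints"].round(1))
p,d,m=grab("wrist");cv2.imwrite("pics/w4.png",p[:,:,::-1]);T=cloud(d,m)
for yy in(.295,.2,.22): # profile along x at drawer y
  M=(abs(T[...,1]-yy)<.003)&(d>0)&(T[...,2]<.13);P=T[M]
  for a in np.arange(.44,.68,.01):
    q=P[(P[:,0]>=a)&(P[:,0]<a+.01)];print(round(a,3),(np.median(q[:,2]).round(3) if len(q) else None),end="; ")
  print()
E
```

```text
[0.54317395 0.30066271 0.1860264 ] [ 1.79791932e+02 -5.20838332e-02 -1.79393737e+02] [ -7.7  50.5 -49.1  92.7  43.5  57.5  19.6]
0.44 -0.002; 0.45 -0.001; 0.46 0.083; 0.47 0.083; 0.48 0.01; 0.49 0.009; 0.5 0.009; 0.51 0.01; 0.52 0.009; 0.53 0.01; 0.54 0.009; 0.55 None; 0.56 None; 0.57 None; 0.58 None; 0.59 None; 0.6 None; 0.61 None; 0.62 None; 0.63 None; 0.64 None; 0.65 0.09; 0.66 None; 0.67 None; 0.68 None; 
0.44 -0.001; 0.45 -0.001; 0.46 0.083; 0.47 0.083; 0.48 0.01; 0.49 0.01; 0.5 0.01; 0.51 0.01; 0.52 0.01; 0.53 0.009; 0.54 0.01; 0.55 0.009; 0.56 0.009; 0.57 0.01; 0.58 0.01; 0.59 0.01; 0.6 0.009; 0.61 0.009; 0.62 0.031; 0.63 None; 0.64 None; 0.65 None; 0.66 0.09; 0.67 0.09; 0.68 0.09; 
0.44 -0.002; 0.45 -0.001; 0.46 0.083; 0.47 0.083; 0.48 0.01; 0.49 0.009; 0.5 0.009; 0.51 0.009; 0.52 0.009; 0.53 0.01; 0.54 0.009; 0.55 0.009; 0.56 0.009; 0.57 0.009; 0.58 0.009; 0.59 0.009; 0.6 0.009; 0.61 0.009; 0.62 None; 0.63 None; 0.64 None; 0.65 None; 0.66 None; 0.67 None; 0.68 None;
```

View pics/w4.png

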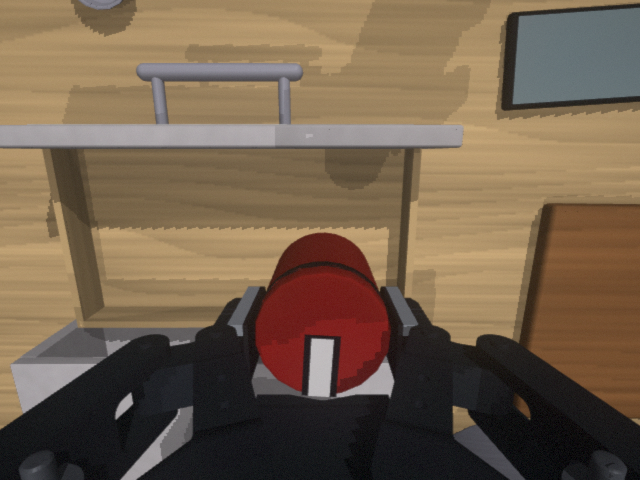

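Emit:
{"api": "arm_command", "payload": {
  "rows": [
    [0,0,0,-0.08,-0.15,0.4,1],
    [0,0,0,0,0,0.8,1],
    [0,0,0,0,0,0.8,1],
    [0,0,0,0,0,0.8,1],
    [0,0,0,0,0,0.3,1],
    [0,0,0,0,0,0.05,1],
    [0,0,0,0,0,0.05,1],
    [0,0,0,0,0,0,1],
    [0,0,0,0,0,0,1]
  ]
}}

```text
time: 20.68
eef_pos: [0.5486, 0.2903, 0.0588]
ee_rot: [180.0, 0.1, -179.6]
wrist_force: [-0.4, 0.6, -2.1]
opening: 0.049
grip_force: 32.4
```

Emit:
{"api": "arm_command", "payload": {
  "rows": [
    [0,0,0,0,0,0.05,1],
    [0,0,0,0,0,0.05,1],
    [0,0,0,0,0,0.02,1],
    [0,0,0,0,0,0,1],
    [0,0,0,0,0,0,-1],
    [0,0,0,0,0,0,-1],
    [0,0,0,0,0,0,-1],
    [0,0,0,0,0,0,-1],
    [0,0,0,0,0,-0.5,-1],
    [0,0,0,0,0,-1,-1],
    [0,0,0,0,0,-1,-1],
    [0,0,0,0,0,-1,-1]
  ]
}}

```text
time: 22.18
eef_pos: [0.548, 0.2904, 0.1961]
ee_rot: [179.9, 0.1, -179.6]
wrist_force: [0.3, 1.1, -0.1]
opening: 0.0854
grip_force: 0.0
```

```bash
python3 - <<'E'
from h import *
s=monitor.state();print(s["eef_pos"],s["ee_rot"])
wtin((.548,.29))
p,d,m=grab("top");T=cloud(d,m);Z=T[...,2]
N=(np.hypot(T[...,0]-.596,T[...,1]+.224)<.08)&(abs(Z-.06)<.006);print(N.sum(),cv2.minAreaRect((T[N][:,:2]*1000).astype(np.float32)))
cv2.imwrite("pics/t5.png",cv2.resize(p[120:330,160:520],None,fx=2.2,fy=2.2)[:,:,::-1])
plan(.5965,-.2245,.2,43.7,-1)
E
```

```text
[0.54804145 0.2904367  0.19607564] [ 1.79946529e+02  5.06174085e-02 -1.79553526e+02]
wrist tin [547.4 289.7] [48.9 48.6] z 0.0694 stripe 281 [10.9 -0.6] -3.3
224 ((621.4417114257812, -234.4680633544922), (47.39228057861328, 47.61688995361328), 89.65279388427734)
from [0.5498 0.2929 0.1996] [ 179.6    0.4 -179.6] j7 20.9 n 14
[0, 0, np.float64(0.114), -0.08, -0.92, -0.0, -1], [0, 0, np.float64(0.114), -0.23, -0.9, -0.0, -1], [0, 0, np.float64(0.114), -0.38, -0.85, -0.0, -1], [0, 0, np.float64(0.114), -0.52, -0.77, -0.0, -1], [0, 0, np.float64(0.114), -0.64, -0.67, -0.0, -1], [0, 0, np.float64(0.114), -0.75, -0.55, -0.0, -1], [0, 0, np.float64(0.114), -0.83, -0.42, -0.0, -1], [0, 0, np.float64(0.114), -0.89, -0.27, -0.0, -1], [0, 0, np.float64(0.114), -0.92, -0.12, -0.0, -1], [0, 0, np.float64(0.114), -0.93, 0.04, -0.0, -1], [0, 0, np.float64(0.114), -0.91, 0.2, -0.0, -1], [0, 0, np.float64(0.114), -0.86, 0.35, -0.0, -1], [0, 0, np.float64(0.114), -0.79, 0.49, -0.0, -1], [0, 0, np.float64(0.114), -0.69, 0.62, -0.0, -1],
```

View pics/t5.png

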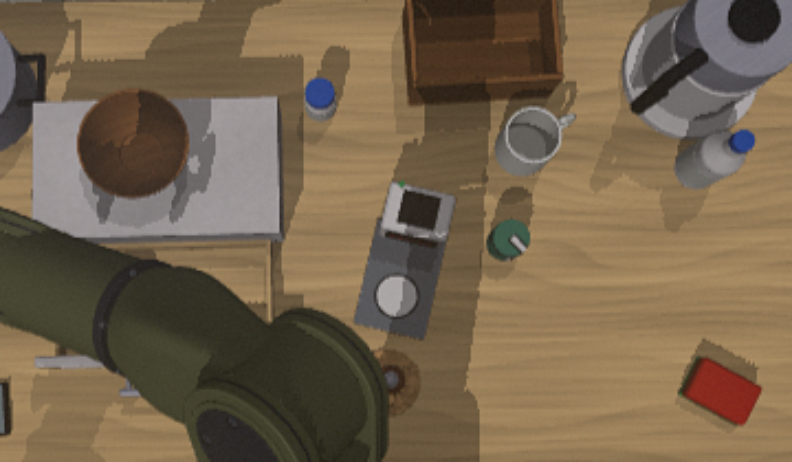

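Emit:
{"api": "arm_command", "payload": {
  "rows": [
    [0,0,0.114,-0.08,-0.92,0,-1],
    [0,0,0.114,-0.23,-0.9,0,-1],
    [0,0,0.114,-0.38,-0.85,0,-1],
    [0,0,0.114,-0.52,-0.77,0,-1],
    [0,0,0.114,-0.64,-0.67,0,-1],
    [0,0,0.114,-0.75,-0.55,0,-1],
    [0,0,0.114,-0.83,-0.42,0,-1],
    [0,0,0.114,-0.89,-0.27,0,-1],
    [0,0,0.114,-0.92,-0.12,0,-1],
    [0,0,0.114,-0.93,0.04,0,-1],
    [0,0,0.114,-0.91,0.2,0,-1],
    [0,0,0.114,-0.86,0.35,0,-1]
  ]
}}

```text
time: 23.78
eef_pos: [0.5864, -0.155, 0.1939]
ee_rot: [180.0, -0.0, 62.6]
wrist_force: [0.6, -0.1, 0.2]
opening: 0.0856
grip_force: 0.0
```

Emit:
{"api": "arm_command", "payload": {
  "rows": [
    [0,0,0.114,-0.79,0.49,0,-1],
    [0,0,0.114,-0.69,0.62,0,-1],
    [0,0,0,0,0,0,-1],
    [0,0,0,0,0,0,-1]
  ]
}}

```text
time: 24.28
eef_pos: [0.5927, -0.2268, 0.1936]
ee_rot: [-179.9, -0.1, 43.4]
wrist_force: [0.9, 1.0, -0.1]
opening: 0.0855
grip_force: 0.0
```

```bash
python3 - <<'E'
from h import *
print(monitor.state()["joints"].round(1))
wtin((.6214,-.2345)); plan(.6214,-.2345,.12,43.7,-1)
p,d,m=grab("top");T=cloud(d,m);Z=T[...,2]
M=(np.hypot(T[...,0]-.438,T[...,1]+.0687)<.05)&(Z>.09)&(Z<.115);print(M.sum(),T[M].mean(0) if M.any() else 0)
E
```

```text
[ 25.9  44.1 -16.8  90.6  15.7  47.5 -43.6]
wrist tin [ 624.2 -233.1] [49.1 48.7] z 0.0586 stripe 266 [-8.  -7.5] -136.8
from [ 0.5928 -0.2262  0.1936] [-1.799e+02 -1.000e-01  4.340e+01] j7 -43.6 n 3
[0, 0, np.float64(-0.001), 0.13, 0.21, 0.61, -1], [0, 0, np.float64(-0.001), 0.13, 0.21, 0.61, -1], [0, 0, np.float64(-0.001), 0.12, 0.21, 0.61, -1], 
62 [ 0.43728904 -0.06674378  0.09773748]
```

Emit:
{"api": "arm_command", "payload": {
  "rows": [
    [0,0,0,0.21,0.32,0.3,-1],
    [0,0,0,0.21,0.32,0.7,-1],
    [0,0,0,0,0,0.9,-1],
    [0,0,0,0,0,0.9,-1],
    [0,0,0,0,0,0.9,-1],
    [0,0,0,0,0,0.1,-1],
    [0,0,0,0,0,0,1],
    [0,0,0,0,0,0,1],
    [0,0,0,0,0,0,1],
    [0,0,0,0,0,0,1],
    [0,0,0,0,0,0,1],
    [0,0,0,0,0,0,1]
  ]
}}

```text
time: 25.88
eef_pos: [0.6237, -0.2353, 0.0434]
ee_rot: [179.9, -0.1, 43.3]
wrist_force: [-0.6, 0.8, 7.0]
opening: 0.0491
grip_force: 31.9
```

Emit:
{"api": "arm_command", "payload": {
  "rows": [
    [0,0,0,0,0,-1,1],
    [0,0,0,0,0,-1,1],
    [0,0,0,0,0,-1,1],
    [0,0,0,0,0,-0.5,1],
    [0,0,0,0,0,0,1]
  ]
}}

```text
time: 26.5
eef_pos: [0.6236, -0.2358, 0.1835]
ee_rot: [179.8, -0.1, 43.2]
wrist_force: [-0.1, 0.5, -2.8]
opening: 0.0488
grip_force: 32.1
```

```bash
python3 - <<'E'
from h import *
plan(.552,-.0835,.18,43.4+137.2-14.3,1)
E
```

```text
from [ 0.6236 -0.2358  0.1835] [ 1.798e+02 -1.000e-01  4.320e+01] j7 -43.3 n 13
[0, 0, np.float64(-0.11), 0.1, -0.31, 0.01, 1], [0, 0, np.float64(-0.11), 0.15, -0.29, 0.01, 1], [0, 0, np.float64(-0.11), 0.19, -0.26, 0.01, 1], [0, 0, np.float64(-0.11), 0.23, -0.22, 0.01, 1], [0, 0, np.float64(-0.11), 0.27, -0.18, 0.01, 1], [0, 0, np.float64(-0.11), 0.29, -0.13, 0.01, 1], [0, 0, np.float64(-0.11), 0.31, -0.08, 0.01, 1], [0, 0, np.float64(-0.11), 0.32, -0.03, 0.01, 1], [0, 0, np.float64(-0.11), 0.32, 0.02, 0.01, 1], [0, 0, np.float64(-0.11), 0.32, 0.07, 0.01, 1], [0, 0, np.float64(-0.11), 0.3, 0.13, 0.01, 1], [0, 0, np.float64(-0.11), 0.27, 0.17, 0.01, 1], [0, 0, np.float64(-0.11), 0.24, 0.22, 0.01, 1],
```

Emit:
{"api": "arm_command", "payload": {
  "rows": [
    [0,0,-0.11,0.1,-0.31,0,1],
    [0,0,-0.11,0.15,-0.29,0,1],
    [0,0,-0.11,0.19,-0.26,0,1],
    [0,0,-0.11,0.23,-0.22,0,1],
    [0,0,-0.11,0.27,-0.18,0,1],
    [0,0,-0.11,0.29,-0.13,0,1],
    [0,0,-0.11,0.31,-0.08,0,1],
    [0,0,-0.11,0.32,-0.03,0,1],
    [0,0,-0.11,0.32,0.02,0,1],
    [0,0,-0.11,0.32,0.07,0,1],
    [0,0,-0.11,0.3,0.13,0,1],
    [0,0,-0.11,0.27,0.17,0,1]
  ]
}}

```text
time: 28.0
eef_pos: [0.5556, -0.0949, 0.18]
ee_rot: [-180.0, -0.1, 157.0]
wrist_force: [0.7, -0.2, -1.5]
opening: 0.0492
grip_force: 32.1
```

Emit:
{"api": "arm_command", "payload": {
  "rows": [
    [0,0,-0.11,0.24,0.22,0,1],
    [0,0,0,0,0,0,1],
    [0,0,0,0,0,0,1]
  ]
}}

```text
time: 28.38
eef_pos: [0.5512, -0.0841, 0.1806]
ee_rot: [-180.0, -0.0, 166.0]
wrist_force: [0.1, 0.2, -1.5]
opening: 0.0489
grip_force: 32.1
```

```bash
python3 - <<'E'
from h import *
plan(.552,-.0835,.051,166.3,1)
E
```

```text
from [ 0.5512 -0.0841  0.1806] [-180.   -0.  166.] j7 37.4 n 4
[0, 0, np.float64(-0.001), -0.0, 0.01, 0.81, 1], [0, 0, np.float64(-0.001), -0.0, 0.01, 0.81, 1], [0, 0, np.float64(-0.001), -0.0, 0.01, 0.81, 1], [0, 0, np.float64(-0.001), -0.0, 0.01, 0.81, 1],
```

Emit:
{"api": "arm_command", "payload": {
  "rows": [
    [0,0,0,0,0,0.81,1],
    [0,0,0,0,0,0.81,1],
    [0,0,0,0,0,0.81,1],
    [0,0,0,0,0,0.81,1],
    [0,0,0,0,0,0.03,1],
    [0,0,0,0,0,0.03,1],
    [0,0,0,0,0,0,1],
    [0,0,0,0,0,0,1]
  ]
}}

```text
time: 29.38
eef_pos: [0.5519, -0.0834, 0.0502]
ee_rot: [180.0, 0.1, 166.1]
wrist_force: [0.3, 0.1, -2.4]
opening: 0.0492
grip_force: 32.7
```

Emit:
{"api": "arm_command", "payload": {
  "rows": [
    [0,0,0,0,0,0.04,1],
    [0,0,0,0,0,0.03,1],
    [0,0,0,0,0,0,1],
    [0,0,0,0,0,0,-1],
    [0,0,0,0,0,0,-1],
    [0,0,0,0,0,0,-1],
    [0,0,0,0,0,0,-1],
    [0,0,0,0,0,-1,-1],
    [0,0,0,0,0,-1,-1],
    [0,0,0,0,0,-1,-1],
    [0,0,0,0,0,-0.5,-1],
    [0,0,0,0,0,0,-1]
  ]
}}

```text
time: 30.88
eef_pos: [0.552, -0.0834, 0.1872]
ee_rot: [180.0, 0.1, 166.1]
wrist_force: [0.6, 0.1, -0.5]
opening: 0.0854
grip_force: 0.0
```

```bash
python3 - <<'E'
from h import *
s=monitor.state();print(s["time"],s["eef_pos"],s["ee_rot"])
p,d,m=wtin((.552,-.083),.045)
p,d,m=grab("scene");cv2.imwrite("pics/s6.png",p[:,:,::-1])
E
```

```text
30.875 [ 0.55197288 -0.0833746   0.18719576] [1.79993017e+02 1.21183774e-01 1.66128087e+02]
wrist tin [550.7 -83.5] [49.1 48.8] z 0.0624 stripe 305 [10.7 -2.9] -15.4
```

View pics/s6.png

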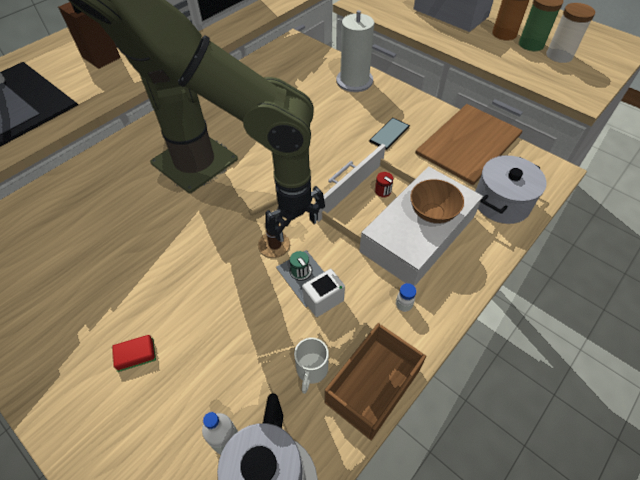

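Emit:
{"api": "arm_command", "payload": {
  "rows": [
    [0,0,0,0,0,1,-1],
    [0,0,0,0,0,1,-1],
    [0,0,0,0,0,1,-1],
    [0,0,0,0,0,0.5,-1],
    [0,0,0,0,0,0,-1],
    [0,0,0,0,0,0,-1],
    [0,0,0,0,0,0,1],
    [0,0,0,0,0,0,1],
    [0,0,0,0,0,0,1],
    [0,0,0,0,0,0,1],
    [0,0,0,0,0,0,1],
    [0,0,0,0,0,0,1]
  ]
}}

```text
time: 32.48
eef_pos: [0.5518, -0.0834, 0.0474]
ee_rot: [-180.0, 0.1, 166.1]
wrist_force: [-0.9, -1.3, 5.9]
opening: 0.0496
grip_force: 31.0
```

Emit:
{"api": "arm_command", "payload": {
  "rows": [
    [0,0,0,0,0,-1,1],
    [0,0,0,0,0,-1,1],
    [0,0,0,0,0,-1,1],
    [0,0,0,0,0,-0.5,1],
    [0,0,-0.08,0,0,0,1],
    [0,0,-0.08,0,0,0,1],
    [0,0,0,0,0,0,1]
  ]
}}

```text
time: 33.35
eef_pos: [0.5507, -0.0836, 0.1856]
ee_rot: [180.0, -0.1, 179.8]
wrist_force: [-0.5, -0.1, -2.3]
opening: 0.0492
grip_force: 32.2
```

```bash
python3 - <<'E'
from h import *
plan(.5475,.165,.185,180,1)
E
```

```text
from [ 0.5507 -0.0836  0.1856] [ 1.800e+02 -1.000e-01  1.798e+02] j7 49.7 n 7
[0, 0, np.float64(-0.0), 0.01, 0.89, 0.0, 1], [0, 0, np.float64(-0.0), 0.01, 0.89, 0.0, 1], [0, 0, np.float64(-0.0), 0.01, 0.89, 0.0, 1], [0, 0, np.float64(-0.0), 0.01, 0.89, 0.0, 1], [0, 0, np.float64(-0.0), 0.01, 0.89, 0.0, 1], [0, 0, np.float64(-0.0), 0.01, 0.89, 0.0, 1], [0, 0, np.float64(-0.0), 0.01, 0.89, 0.0, 1],
```

Emit:
{"api": "arm_command", "payload": {
  "rows": [
    [0,0,0,0,0.88,0,1],
    [0,0,0,0,0.88,0,1],
    [0,0,0,0,0.88,0,1],
    [0,0,0,0,0.88,0,1],
    [0,0,0,0,0.88,0,1],
    [0,0,0,0,0.88,0,1],
    [0,0,0,0,0.88,0,1],
    [0,0,0,0,0,0.8,1],
    [0,0,0,0,0,0.8,1],
    [0,0,0,0,0,0.8,1],
    [0,0,0,0,0,0.7,1],
    [0,0,0,0,0,0,1]
  ]
}}

```text
time: 34.85
eef_pos: [0.5502, 0.162, 0.0603]
ee_rot: [-179.8, -0.3, 179.8]
wrist_force: [-0.3, -0.7, -1.8]
opening: 0.0495
grip_force: 32.2
```

Emit:
{"api": "arm_command", "payload": {
  "rows": [
    [0,0,0,0,0,0.06,1],
    [0,0,0,0,0,0.05,1],
    [0,0,0,0,0,0.03,1],
    [0,0,0,0,0,0,1],
    [0,0,0,0,0,0,-1],
    [0,0,0,0,0,0,-1],
    [0,0,0,0,0,0,-1],
    [0,0,0,0,0,0,-1],
    [0,0,0,0,0,-0.5,-1],
    [0,0,0,0,0,-1,-1],
    [0,0,0,0,0,-1,-1],
    [0,0,0,0,0,-1,-1]
  ]
}}

```text
time: 36.35
eef_pos: [0.5517, 0.1634, 0.1996]
ee_rot: [180.0, 0.0, 179.9]
wrist_force: [0.3, 0.2, 0.2]
opening: 0.0855
grip_force: 0.0
```

```bash
python3 - <<'E'
from h import *
s=monitor.state();print(s["time"],s["eef_pos"],s["ee_rot"],s["joints"].round(1))
p,d,m=wtin((.55,.163));cv2.imwrite("pics/w7.png",p[:,:,::-1])
T=cloud(d,m)
for a,b,n in((.055,.075,"handle"),(.078,.092,"front")):
  M=(T[...,2]>a)&(T[...,2]<b)&(T[...,0]<.478)&(T[...,0]>.4)&(d>0)
  if M.any():print(n,M.sum(),np.percentile(T[M],[2,50,98],axis=0).round(4))
plan(.385,.228,.2,90,1)
E
```

```text
36.35 [0.55166985 0.16337036 0.19956642] [1.79966416e+02 4.78134550e-02 1.79934819e+02] [  6.6  46.7 -50.3 100.1  43.4  54.7  28.3]
wrist tin [550.5 162.5] [49.1 49. ] z 0.0694 stripe 280 [11.  -0.1] -0.5
handle 5320 [[ 0.423  -0.0573  0.0564]
 [ 0.4323  0.2088  0.0629]
 [ 0.4772  0.3128  0.0734]]
front 10002 [[0.4625 0.0795 0.0812]
 [0.4696 0.2241 0.0833]
 [0.4769 0.3673 0.0849]]
from [0.5539 0.1655 0.2048] [179.7   0.5 179.9] j7 28.4 n 9
[0, 0, np.float64(0.116), 0.47, 0.17, 0.01, 1], [0, 0, np.float64(0.116), 0.49, 0.09, 0.01, 1], [0, 0, np.float64(0.116), 0.5, 0.0, 0.01, 1], [0, 0, np.float64(0.116), 0.49, -0.08, 0.01, 1], [0, 0, np.float64(0.116), 0.47, -0.17, 0.01, 1], [0, 0, np.float64(0.116), 0.43, -0.25, 0.01, 1], [0, 0, np.float64(0.116), 0.38, -0.32, 0.01, 1], [0, 0, np.float64(0.116), 0.32, -0.38, 0.01, 1], [0, 0, np.float64(0.116), 0.25, -0.43, 0.01, 1],
```

View pics/w7.png

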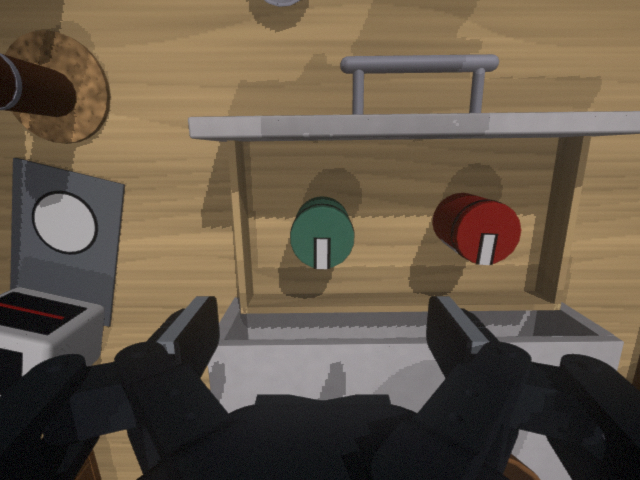

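Emit:
{"api": "arm_command", "payload": {
  "rows": [
    [0,0,0,0.74,0.26,0,1],
    [0,0,0,0.74,0.26,0,1],
    [0,0,0,0.74,0.26,0,1],
    [0,0,0,0.74,0.26,0,1],
    [0,0,0,0.74,0.26,0,1],
    [0,0,0,0.74,0.26,0,1],
    [0,0,0,0,0,0,1],
    [0,0,0,0,0,0,1]
  ]
}}

```text
time: 37.4
eef_pos: [0.3751, 0.2258, 0.1975]
ee_rot: [180.0, 0.1, 179.9]
wrist_force: [-0.2, -0.9, 0.2]
opening: 0.0002
grip_force: 0.0
```

Emit:
{"api": "arm_command", "payload": {
  "rows": [
    [0,0,0,0,0,0.9,1],
    [0,0,0,0,0,0.9,1],
    [0,0,0,0,0,0.9,1],
    [0,0,0,0,0,0.85,1],
    [0,0,0,-0.3,0,0,1],
    [0,0,0,-0.3,0,0,1],
    [0,0,0,-0.1,0,0,1],
    [0,0,0,-0.1,0,0,1],
    [0,0,0,-0.1,0,0,1],
    [0,0,0,-0.1,0,0,1]
  ]
}}

```text
time: 38.65
eef_pos: [0.4138, 0.2257, 0.0549]
ee_rot: [-180.0, -0.1, 179.9]
wrist_force: [-2.2, -0.5, 1.2]
opening: -0.0003
grip_force: 0.8
```

Emit:
{"api": "arm_command", "payload": {
  "rows": [
    [0,0,0,-0.08,0,0,1],
    [0,0,0,-0.1,0,0,1],
    [0,0,0,-0.12,0,0,1],
    [0,0,0,-0.14,0,0,1],
    [0,0,0,-0.15,0,0,1],
    [0,0,0,-0.15,0,0,1],
    [0,0,0,-0.15,0,0,1],
    [0,0,0,-0.15,0,0,1],
    [0,0,0,-0.15,0,0,1],
    [0,0,0,-0.15,0,0,1],
    [0,0,0,-0.15,0,0,1],
    [0,0,0,-0.15,0,0,1]
  ]
}}

```text
time: 40.15
eef_pos: [0.4803, 0.2256, 0.0548]
ee_rot: [-180.0, -0.0, 179.9]
wrist_force: [-1.7, 1.1, -0.2]
opening: 0.0001
grip_force: 0.8
```

```bash
python3 - <<'E'
from h import *
p,d,m=grab("top");T=cloud(d,m);Z=T[...,2]
M=(abs(Z-.092)<.004)&(T[...,0]>.6)&(T[...,0]<.84)&(T[...,1]>.07)&(T[...,1]<.16);print("cab x",np.percentile(T[M][:,0],[1,50,99]))
M=(abs(Z-.085)<.004)&(T[...,0]>.44)&(T[...,0]<.62)&(T[...,1]>.07)&(T[...,1]<.4);print("panel",M.sum(),np.percentile(T[M][:,0],[1,50,99]))
p,d,m=grab("scene");cv2.imwrite("pics/s8.png",cv2.resize(p[90:290,240:500],None,fx=3,fy=3)[:,:,::-1])
E
```

```text
cab x [0.62997661 0.71678358 0.80542396]
panel 57 [0.52884479 0.53473588 0.54069446]
```

View pics/s8.png

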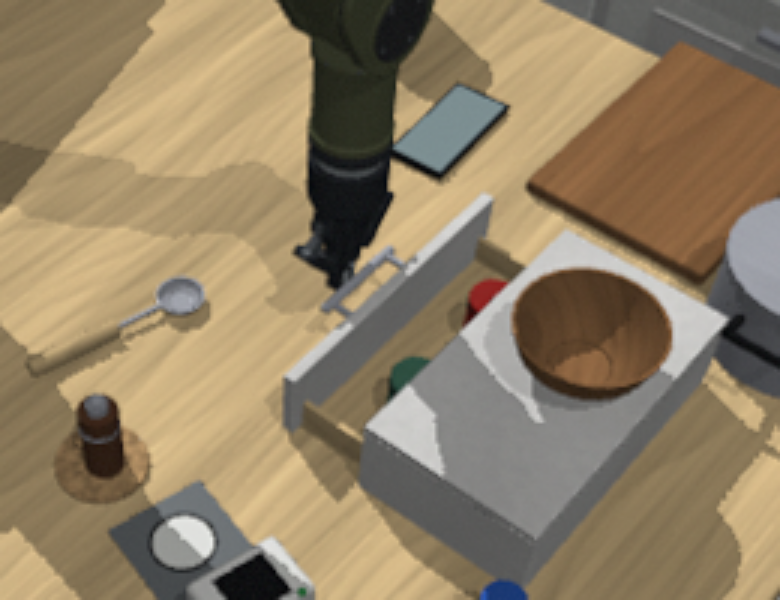

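Emit:
{"api": "arm_command", "payload": {
  "rows": [
    [0,0,0,-0.08,0,0,1],
    [0,0,0,-0.12,0,0,1],
    [0,0,0,-0.15,0,0,1],
    [0,0,0,-0.15,0,0,1],
    [0,0,0,-0.15,0,0,1],
    [0,0,0,-0.15,0,0,1],
    [0,0,0,-0.15,0,0,1],
    [0,0,0,-0.15,0,0,1],
    [0,0,0,-0.15,0,0,1],
    [0,0,0,-0.15,0,0,1],
    [0,0,0,-0.12,0,0,1],
    [0,0,0,-0.1,0,0,1]
  ]
}}

```text
time: 41.75
eef_pos: [0.545, 0.2256, 0.0549]
ee_rot: [180.0, 0.0, 179.9]
wrist_force: [-1.6, 0.8, -0.7]
opening: -0.0002
grip_force: 0.8
```

Emit:
{"api": "arm_command", "payload": {
  "rows": [
    [0,0,0,-0.08,0,0,1],
    [0,0,0,-0.06,0,0,1],
    [0,0,0,-0.05,0,0,1],
    [0,0,0,-0.05,0,0,1]
  ]
}}

```text
time: 42.25
eef_pos: [0.5543, 0.2257, 0.0549]
ee_rot: [180.0, -0.0, 179.9]
wrist_force: [-1.0, 1.2, -2.0]
opening: -0.0005
grip_force: 0.8
```

Emit:
{"api": "arm_command", "payload": {
  "rows": [
    [0,0,0,-0.05,0,0,1],
    [0,0,0,-0.05,0,0,1],
    [0,0,0,-0.05,0,0,1],
    [0,0,0,-0.05,0,0,1],
    [0,0,0,-0.05,0,0,1],
    [0,0,0,-0.04,0,0,1]
  ]
}}

```text
time: 43.0
eef_pos: [0.5661, 0.2257, 0.0549]
ee_rot: [180.0, 0.0, 179.9]
wrist_force: [-1.7, 1.1, -0.8]
opening: -0.0001
grip_force: 0.8
```

Emit:
{"api": "arm_command", "payload": {
  "rows": [
    [0,0,0,-0.04,0,0,1],
    [0,0,0,-0.04,0,0,1],
    [0,0,0,-0.04,0,0,1]
  ]
}}

```text
time: 43.38
eef_pos: [0.5688, 0.2257, 0.0548]
ee_rot: [-180.0, -0.2, 179.9]
wrist_force: [-8.8, 0.1, 3.7]
opening: -0.0001
grip_force: 4.0
```

Emit:
{"api": "arm_command", "payload": {
  "rows": [
    [0,0,0,-0.04,0,0,1],
    [0,0,0,-0.04,0,0,1]
  ]
}}

```text
time: 43.62
eef_pos: [0.569, 0.2257, 0.0548]
ee_rot: [-179.9, -0.5, -180.0]
wrist_force: [-14.5, -1.1, 8.3]
opening: 0.0001
grip_force: 7.3
```

Emit:
{"api": "arm_command", "payload": {
  "rows": [
    [0,0,0,0.2,0,0,1],
    [0,0,0,0.5,0,0,1],
    [0,0,0,1,0,0,1],
    [0,0,0,1,0,-0.3,1],
    [0,0,0,0.5,0,-0.8,1],
    [0,0,0,0,0,-1,1],
    [0,0,0,0,0,-1,1],
    [0,0,0,0,0,0,1]
  ]
}}

```text
time: 44.62
eef_pos: [0.4484, 0.227, 0.1818]
ee_rot: [179.8, 0.4, 179.8]
wrist_force: [0.4, 0.0, -0.8]
opening: -0.0002
grip_force: 0.0
```

```bash
python3 - <<'E'
from h import *
p,d,m=grab("scene");cv2.imwrite("pics/s9.png",cv2.resize(p[90:440,100:500],None,fx=1.7,fy=1.7)[:,:,::-1])
p,d,m=grab("wrist");T=cloud(d,m);cv2.imwrite("pics/w9.png",p[:,:,::-1])
for a in range(8):
  pass
M=(abs(T[...,2]-.083)<.004)&(T[...,0]>.58)&(T[...,0]<.66)&(d>0);print("panel",M.sum(),np.percentile(T[M][:,0],[2,50,98]) if M.any() else 0)
E
```

```text
panel 0 0
```

View pics/s9.png

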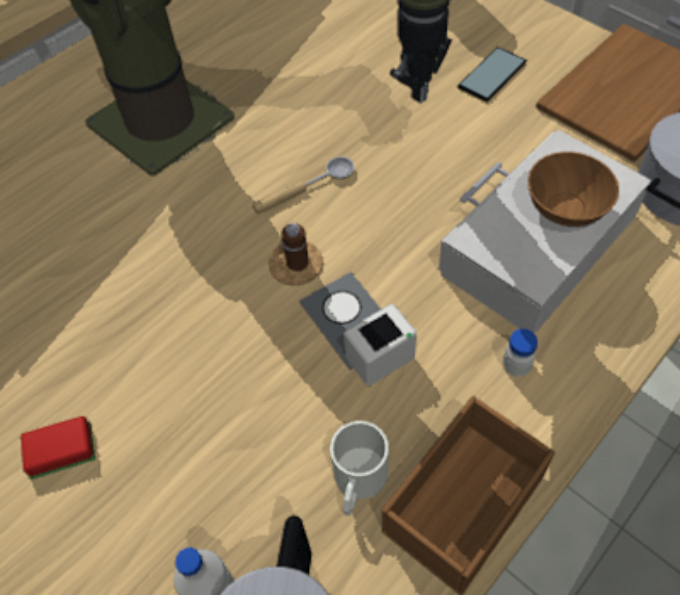

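```bash
python3 - <<'E'
from h import *
p,d,m=grab("top");T=cloud(d,m);Z=T[...,2]
M=(abs(Z-.064)<.006)&(abs(T[...,0]-.59)<.03)&(abs(T[...,1]-.227)<.04);print("handle",M.sum(),np.percentile(T[M][:,0],[5,50,95]))
M=(Z>.076)&(Z<.096)&(T[...,0]>.59)&(T[...,0]<.66)&(abs(T[...,1]-.2)<.02);i=np.argsort(T[M][:,0]);print(T[M][i][::6,[0,2]].round(3).tolist())
E
```

```text
handle 139 [0.57967217 0.58604633 0.61835273]
[[0.618, 0.082], [0.619, 0.078], [0.62, 0.091], [0.621, 0.084], [0.622, 0.082], [0.624, 0.087], [0.624, 0.085], [0.627, 0.085], [0.627, 0.084], [0.627, 0.082], [0.629, 0.092], [0.629, 0.088], [0.631, 0.095], [0.632, 0.091], [0.634, 0.093], [0.634, 0.091], [0.637, 0.095], [0.637, 0.093], [0.638, 0.087], [0.64, 0.092], [0.641, 0.089], [0.643, 0.092], [0.643, 0.089], [0.646, 0.093], [0.646, 0.089], [0.649, 0.092], [0.649, 0.091], [0.651, 0.093], [0.652, 0.09], [0.652, 0.086], [0.654, 0.094], [0.655, 0.09], [0.657, 0.094], [0.658, 0.089], [0.66, 0.093]]
```

Panel is flush against the cabinet with no gap, and the handle is at x≈0.586 as expected.

```bash
python3 -c "
from h import *
print(workorder.sign_off())"
```

```text
the job is handed in; nothing more can be done
None
```

I handed the job in, but sign-off returned no verdict: the mill is on its coaster, red then green (the only tins there) were booked in and stood upright in the drawer, and the drawer is pushed home; I couldn't see the tins once it closed.

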